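# Isolate, then pinch out the fuse carrier

## Robot

A 7-joint arm with a two-finger parallel gripper is mounted at the origin on a cart in front of the work surface, level with it; the furniture and walls round the work are solid. World frame = base frame: x ahead of the robot, y to its left, z up, the work surface at z = 0. Lengths are in m, angles in degrees, forces in N, time in s.
With the tool pointing down it reaches from about 0.4 to 0.925 m from the base axis. Payload 5.6 kg.
Tool frame: the origin (TCP) lies on the centre line of the jaws, within the pads' length; the fingertips stand 11 mm ahead of it and the grasp point (between the pads) lies 8 mm behind it (ctrl.tip_reach is the distance from the TCP to the fingertips, in m); z points along the fingers, y is the line along which they close (so a half turn about z gives the same grasp; the last joint's range is limited). The gripper opens to 85 mm and grips with 20 to 120 N. Pads are 22 mm wide; open, the fingers measure 114 mm over their backs; the gripper's body (76 mm by 85 mm) begins 54 mm behind the grasp point. The pads swing forward as they close: fully open they stand 13 mm farther back than shut.
Start: joints at [65.833, 26.786, -0.665, 91.828, 0.344, 61.387, -3.226], TCP at [0.24, -0.604, 0.242] pointing down, gripper open.
Joint ranges: [-144.91, 144.91], [-17.63, 115.5], [-89.93, 88.59], [15.96, 139.68], [-74.01, 254.01], [8.47, 105.57], [-167.45, 167.45]. Speed limits (degrees/s): [147.25, 147.25, 180, 180, 180, 180, 180].

## Interface

Orientations are given as a 3x3 rotation matrix whose columns are the frame's x, y, z axes.
In Python, from workcell import ctrl, optics gives the robot as it stands.
- The arm moves only by the shell command python3 -m crank 'ROWS' [FORCE]. ROWS is JSON, a list that holds one entry, the list of rows, each a list of 7 numbers: the closure, from 0 (fully open) to 1 (shut), then the shift along the world's x, y, z in units of 30 mm (1.0 is 30 mm), then the turn, a rotation vector about the world's x, y, z in units of 5 degrees (1.0 is 5 degrees). In form: [[[grip, tx, ty, tz, wx, wy, wz], ...]]. A call has 1 to 5 rows; each row is the pose to reach, as a shift and turn from the pose commanded when the call began; what a row does not reach only later rows make up. A row lasts 1/12 s, in which the tool goes at most 41.7 mm and 7.16 degrees, less where a joint would pass 70% of its speed; a pose out of reach is approached as far as the arm can. A call with a gripper value outside its range is refused whole. The fingers move at their own pace and stop on an object; FORCE is the grip in N (left out, the last holds). Time passes only in rows, so rows that repeat a pose let the fingers close. It gives the time, the measured TCP pose, the force, the opening and the grip force at its end, in the units of the state.
- ctrl.observe(): the state, without advancing time (a new reading comes with each control period).
- optics.camera(name): name is "scene" or "side" or "wrist"; returns (picture, depth): 400x640x3 uint8, red, green, blue; 400x640 float32, m along the optical axis (not along the pixel's ray), 0 where there is no reading.
- optics.get_calibration(name): a dict with "camera_matrix" (3x3 intrinsics, pixels), "origin" and "attitude" of the camera in the world. Camera axes: x right, y down, z forward; pixel columns grow to the right and rows downward; lengths in m; the calibration is good to about 2 mm. The wrist camera is an equidistant fisheye: a pixel r from the principal point sees the ray r / f radians off the axis. A picture is of the moment at which its call begins: read the wrist's pose just before it. get_calibration takes no time and is no camera call; for the wrist camera it gives the pose at the moment of the call.
- ctrl.hand_in(): hands the job in; it is judged then, once.
The state is a dict: "t": time; "joint_positions": joint angles; "joint_vel": joint speeds; "joint_efforts": joint torques, N m; "eef_pos": TCP position; "tcp_rot": TCP orientation; "force": force on the tool from outside, world axes, zero at the start; "ft_torque": the same for the moment, N m; "gripper_width": finger opening in m; "gripper_force": force on a finger pad.
Only numpy, scipy, OpenCV 4.12 (cv2) and the standard library are available. Lean on these libraries where they do the work, as an engineer would, in place of code of your own. Each camera call takes 0.05 s, during which the arm holds its last target. There are 200 camera calls.

## Task

Switch the isolator off by pushing its lever all the way over to its other side. Then pinch the two side catches of the fuse carrier together, draw the carrier straight up out of its base, and finish while holding it upright, catches still pinched, about 10 cm above where it sat so that the fuse can be inspected; do not put it down or let go. The isolator stays off, the carrier must not come out before it is off, and the tools and the tin lying around are left alone.

Things in the scene. Friction and masses are not known exactly. Their poses are not given: they have to be found in the camera images.
- fuse_base: Fixed grey fuse base: 120 (x) x 84 (y) mm floor plate, black terminal block at each x end, socket 75 x 66 mm with walls up to 35 mm above the work surface. Origin: centre of its underside, z up. A lip on each y side holds down a catch of the carrier; with both catches pressed at least 5 mm the carrier lifts straight up (1.5 mm side clearance) and is clear after 35 mm.
- carrier_grip (a point): Point midway between the carrier's two grey ribbed catch pads at half their height, 54 mm above its underside, 60 mm above the work surface when seated; axes as fuse_carrier. Pads on its +y and -y sides, 24 x 24 mm, outer faces 56 mm apart, 44 mm when fully pressed; the base walls end 13 mm below them. Grasp from above, closing along y.
- fuse_carrier: Loose fuse carrier, about 0.165 kg: black block 60 (x) x 40 (y) mm, 71 mm tall, white label on top, brass blades and white fuse tube beneath, a catch on each y side. Origin: centre of its underside, 6 mm above the work surface when seated; axes then parallel to fuse_base's.
- catch_left (a joint): Travel of the sprung catch on the carrier's +y side: 0 m out, 0.006 m fully pressed in (towards the carrier's middle). Needs 1.5 N at first and 4.5 N at full travel; springs back when let go.
- catch_right (a joint): The same for the catch on the carrier's -y side.
- isolator: Fixed grey isolator switch: housing 78 x 50 mm, 43 mm tall over its black top plate, on a 100 x 56 mm foot plate, with a black bat lever on top. Origin: centre of its underside; z up; x along the 100 mm length. The lever swings in the x-z plane about an axis along y, 42 mm above the origin.
- lever_tip (a point): Centre of the rounded end of the lever, a round bar 11 mm thick; 50 mm from the hinge axis.
- isolator_lever (a joint): Lever angle: near 0 = on, leaning 0.5 rad from vertical to the isolator's -x side; 1.0 rad = off, the stop, leaning 0.5 rad to its +x side. A stiff hinge (0.07 N m): the lever stays where it is left.
- hex_key: Loose L-shaped steel hex key, 29 x 83 x 7 mm; bystander. Origin: centre of its underside.
- fuse_tin: Loose small flat tin, 42 x 62 x 16 mm; bystander. Origin: centre of its underside.
- screwdriver_cross: Loose screwdriver, 26 x 172 x 24 mm; bystander. Origin: centre of its underside.

How it is judged:
By the outcome, as a careful person would: the job done as asked, in the order asked, and still so for the second after the job is handed in, while the arm keeps its last pose, push and grip.
It also fails if it takes over 45 s, if anything falls off the work surface, if the arm or the gripper's body presses on something with over 40 N, if the wrist force passes 120 N, or if a joint passes its speed limit or range.

## Working session

There is one attempt and no reset: what is moved stays moved. The work goes in short steps, Python scripts to look and compute and a shell command to move; the robot and the scene stay as the last step left them, time stands still between calls to the robot, and variables do not carry over. Pictures are saved under pics/ and viewed, at most 10 in all, crops included, and the job is handed in when it is done.

```bash
mkdir -p pics; python3 - <<'E'
from workcell import ctrl, optics
import cv2,numpy as np
for n in("scene","side"):
    p,d=optics.camera(n); cv2.imwrite(f"pics/{n}.png",p[:,:,::-1]); np.save(f"pics/{n}.npy",d)
    print(n,optics.get_calibration(n))
print(ctrl.observe())
E
```

```text
scene {'camera_matrix': array([[436.56913758,   0.        , 324.78443167],
       [  0.        , 436.56913758, 203.27341627],
       [  0.        ,   0.        ,   1.        ]]), 'origin': array([0.08230593, 0.13872398, 0.69108877]), 'attitude': array([[-0.51270861, -0.61642842,  0.59761683],
       [-0.85847714,  0.35825065, -0.36697886],
       [ 0.01211958, -0.70119361, -0.7128679 ]])}
side {'camera_matrix': array([[507.44747072,   0.        , 317.37015122],
       [  0.        , 507.44747072, 201.25035295],
       [  0.        ,   0.        ,   1.        ]]), 'origin': array([ 1.13611491, -0.53101188,  0.6645726 ]), 'attitude': array([[ 0.54695589,  0.56979133, -0.61333278],
       [ 0.83705553, -0.36057098,  0.41149314],
       [ 0.01331522, -0.73846219, -0.67416341]])}
{'t': 0.1, 'joint_positions': array([65.83469286, 26.83249957, -0.66472128, 91.87713802,  0.34516137,
       61.3871353 , -3.22632803]), 'joint_vel': array([ 0.0238612 , -0.10608136, -0.07231577, -0.09036327,  0.03866326,
       -0.13982097, -0.11354534]), 'joint_efforts': array([ 6.44974789e-04, -5.33519304e+01,  2.15005089e-02, -2.51961905e+01,
        1.15258608e-02,  4.34309099e-03, -1.19105954e-05]), 'eef_pos': array([ 0.24009917, -0.60349034,  0.24140529]), 'tcp_rot': array([[ 9.29145880e-01,  3.69712572e-01, -7.39854352e-04],
       [ 3.69713285e-01, -9.29144711e-01,  1.48048415e-03],
       [-1.40078158e-04, -1.64911973e-03, -9.99998630e-01]]), 'force': array([ 0.45784417,  0.84817979, -0.07327586]), 'ft_torque': array([-0.03837633,  0.01372412,  0.01915092]), 'gripper_force': 0.0, 'gripper_width': 0.0856040683707956}
```

View pics/scene.png

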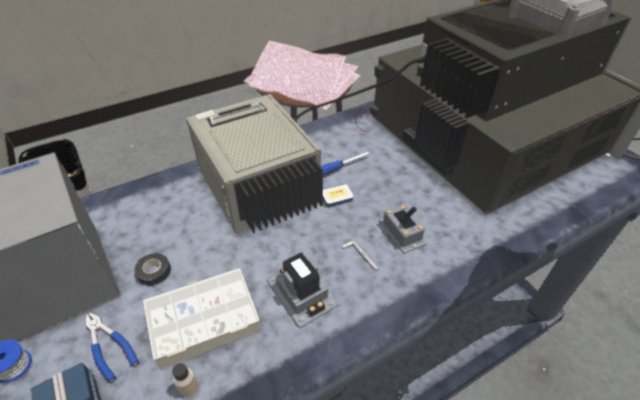

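View pics/side.png

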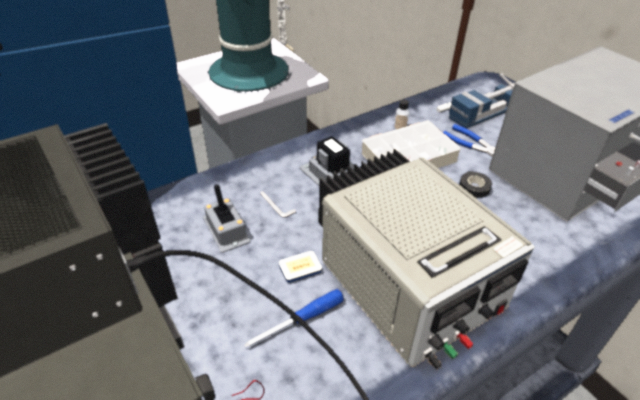

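The scene view shows the fuse base and carrier at about (300,288) and the isolator at (404,227) with its lever tip at about (411,210). In the side view they are at (330,158) and (226,220). I'll enlarge both.

```bash
cat > h.py <<'E'
import numpy as np,cv2
from workcell import ctrl,optics
def ray(n,u,v):
    c=optics.get_calibration(n);K=c["camera_matrix"]
    return c["origin"],c["attitude"]@np.array([(u-K[0,2])/K[0,0],(v-K[1,2])/K[1,1],1])
def onz(n,u,v,z):
    o,r=ray(n,u,v);return o+r*(z-o[2])/r[2]
def pts(n,d):
    c=optics.get_calibration(n);K=c["camera_matrix"];v,u=np.mgrid[:400,:640]
    P=np.stack([(u-K[0,2])/K[0,0]*d,(v-K[1,2])/K[1,1]*d,d],-1)
    return P@c["attitude"].T+c["origin"]
def tri(n1,p1,n2,p2):
    o1,r1=ray(n1,*p1);o2,r2=ray(n2,*p2)
    s=np.linalg.lstsq(np.stack([r1,-r2],1),o2-o1,rcond=None)[0]
    a,b=o1+s[0]*r1,o2+s[1]*r2;return (a+b)/2,np.linalg.norm(a-b)
E
python3 - <<'E'
import cv2,numpy as np
a=cv2.imread("pics/scene.png");b=cv2.imread("pics/side.png")
f=lambda im,x,y:cv2.resize(im[y:y+60,x:x+80],(400,300),interpolation=cv2.INTER_CUBIC)
cv2.imwrite("pics/crop.png",np.vstack([np.hstack([f(a,265,255),f(a,365,195)]),np.hstack([f(b,290,130),f(b,190,180)])]))
E
```

```text
(no output)
```

View pics/crop.png

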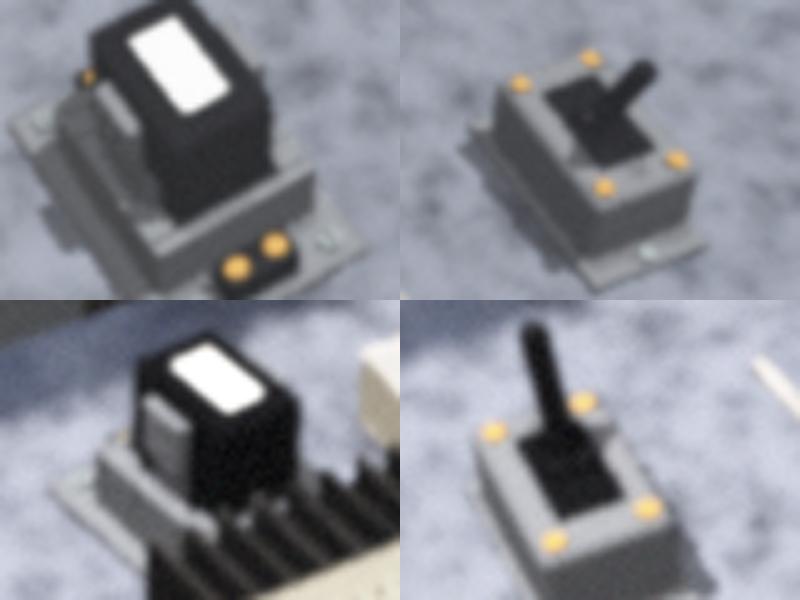

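```bash
python3 - <<'E'
from h import *
np.set_printoptions(precision=4,suppress=True)
F=lambda n,L,ox,oy,z:np.array([onz(n,ox+(x+.5)/5-.5,oy+(y+.5)/5-.5,z) for x,y in L])
def show(t,A):
    r=cv2.minAreaRect((A[:,:2]*1000).astype(np.float32)); print(t,A[:,:2].mean(0),r,"\n",A[:,:2])
show("lab scene",F("scene",[(128,40),(176,16),(230,86),(190,115)],265,255,.077))
show("lab side",F("side",[(170,62),(208,43),(265,88),(230,116)],290,130,.077))
show("iso scene",F("scene",[(121,84),(191,59),(277,159),(205,187)],365,195,.043))
show("iso side",F("side",[(94,132),(183,102),(248,209),(154,241)],190,180,.043))
g=lambda x,y,ox,oy:(ox+(x+.5)/5-.5,oy+(y+.5)/5-.5)
print("tip",tri("scene",g(247,72,365,195),"side",g(135,30,190,180)))
d=np.load("pics/scene.npy");P=pts("scene",d)
m=(P[...,2]>.068)&(P[...,2]<.085)
m[:255]=0;m[315:]=0;m[:,:265]=0;m[:,345:]=0
Q=P[m];print(len(Q),np.median(Q[:,2]),cv2.minAreaRect((Q[:,:2]*1000).astype(np.float32)))
m=(P[...,2]>.036)&(P[...,2]<.05)
m[:195]=0;m[255:]=0;m[:,:365]=0;m[:,445:]=0
Q=P[m];print(len(Q),np.median(Q[:,2]),cv2.minAreaRect((Q[:,:2]*1000).astype(np.float32)))
E
```

```text
lab scene [ 0.485  -0.0622] ((484.82470703125, -62.622772216796875), (38.510826110839844, 19.368165969848633), 5.194087505340576) 
 [[ 0.5031 -0.0512]
 [ 0.5039 -0.0706]
 [ 0.4683 -0.0722]
 [ 0.4648 -0.0547]]
lab side [ 0.4814 -0.0569] ((482.66705322265625, -57.345947265625), (43.19231033325195, 22.187501907348633), 2.8927104473114014) 
 [[ 0.4632 -0.0673]
 [ 0.4605 -0.0474]
 [ 0.4972 -0.0455]
 [ 0.5048 -0.0673]]
iso scene [ 0.5074 -0.3109] ((507.42742919921875, -310.9071960449219), (34.0649528503418, 61.822723388671875), 85.40770721435547) 
 [[ 0.5396 -0.2964]
 [ 0.5365 -0.3302]
 [ 0.4753 -0.3254]
 [ 0.4781 -0.2915]]
iso side [ 0.509  -0.3092] ((508.9979248046875, -309.2689208984375), (34.285133361816406, 62.3927116394043), 85.365966796875) 
 [[ 0.4768 -0.3235]
 [ 0.4793 -0.2897]
 [ 0.5415 -0.2947]
 [ 0.5383 -0.3288]]
tip (array([ 0.4868, -0.3076,  0.0915]), np.float64(0.003400324640326439))
834 0.07834935878258575 ((483.0823059082031, -59.48695755004883), (63.46469497680664, 56.70359802246094), 4.036616802215576)
680 0.042079036411957815 ((506.38140869140625, -309.3558349609375), (50.4993782043457, 77.77116394042969), 84.89087677001953)
```

```bash
python3 -c "from workcell import ctrl;print(ctrl.tip_reach)"; python3 -m crank '[[[1,0.7,1,0,0,0,-1],[1,1.4,2,0,0,0,-2.2],[1,2,3,0,0,0,-3.4],[1,2.7,4,0,0,0,-4.6],[1,3.3,4.9,0,0,0,-5.2]]]'
python3 -m crank '[[[1,0.7,1,-0.5,0,0,0],[1,1.4,2,-1,0,0,0],[1,2,3,-1.5,0,0,0],[1,2.7,4,-2,0,0,0],[1,3.3,4.9,-2.4,0,0,0]]]'
```

```text
0.011
t: 0.52
eef_pos: [0.3403, -0.4547, 0.2419]
tcp_rot: [[0.997, -0.079, -0.0], [-0.079, -0.997, 0.001], [-0.0, -0.001, -1.0]]
force: [-0.1, 0.4, -1.1]
gripper_width: 0.0252
gripper_force: 0.0
t: 0.93
eef_pos: [0.4389, -0.3075, 0.1691]
tcp_rot: [[0.997, -0.074, -0.001], [-0.074, -0.997, 0.001], [-0.001, -0.001, -1.0]]
force: [1.3, 0.6, -0.4]
gripper_width: -0.0004
gripper_force: 0.0
```

```bash
python3 -m crank '[[[1,0,0,-1,0,0,0],[1,0,0,-2,0,0,0],[1,0,0,-3.1,0,0,0],[1,0,0,-3.1,0,0,0]]]'
python3 - <<'E'
from h import *
p,d=optics.camera("side");cv2.imwrite("pics/s2.png",cv2.resize(p[120:280,130:330,::-1],(800,640))[:600])
E
```

```text
t: 1.27
eef_pos: [0.4345, -0.3071, 0.0716]
tcp_rot: [[0.997, -0.074, -0.01], [-0.074, -0.997, 0.006], [-0.01, -0.005, -1.0]]
force: [-0.9, 0.7, -0.2]
gripper_width: -0.0003
gripper_force: 0.0
```

View pics/s2.png

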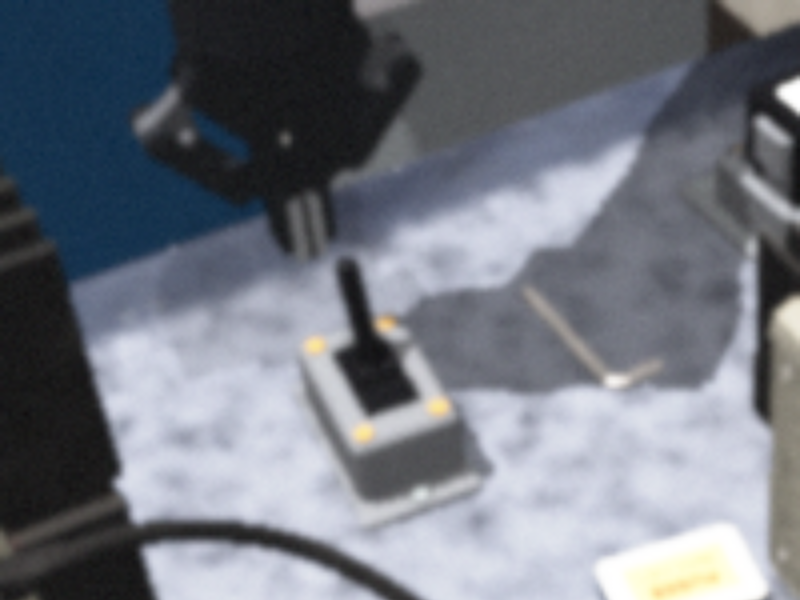

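The fingertips at (310,250) are just behind the lever tip at (347,265), low enough and nearly in line with it. I'll push along +x.

```bash
python3 -m crank '[[[1,0.5,0.06,0,0,0,0],[1,1,0.03,0,0,0,0],[1,1.4,0,0,0,0,0],[1,1.8,-0.03,0,0,0,0],[1,1.8,-0.03,0,0,0,0]]]'
python3 -m crank '[[[1,0.25,-0.02,0,0,0,0],[1,0.5,-0.04,0,0,0,0],[1,0.5,-0.04,0,0,0,0]]]'
python3 - <<'E'
from h import *
p,d=optics.camera("side");cv2.imwrite("pics/s3.png",cv2.resize(p[150:270,150:310,::-1],(800,600)))
E
```

```text
t: 1.73
eef_pos: [0.495, -0.3116, 0.0798]
tcp_rot: [[0.997, -0.074, 0.004], [-0.074, -0.997, -0.002], [0.004, 0.002, -1.0]]
force: [0.7, -0.0, 0.2]
gripper_width: -0.0001
gripper_force: 0.0
t: 1.98
eef_pos: [0.5063, -0.3127, 0.0779]
tcp_rot: [[0.997, -0.076, -0.003], [-0.076, -0.997, -0.0], [-0.003, 0.0, -1.0]]
force: [-5.2, -0.0, 5.3]
gripper_width: 0.0002
gripper_force: 3.7
```

View pics/s3.png

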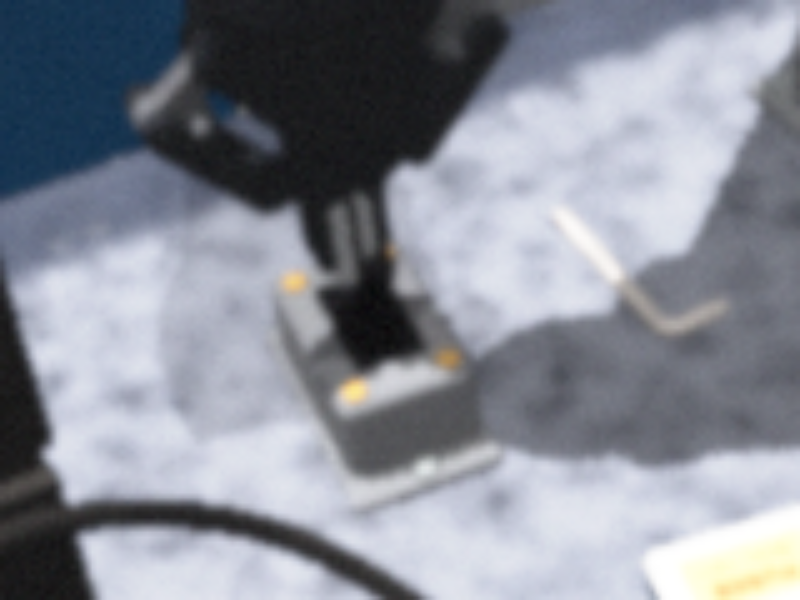

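The lever is now over the +x side and the force is rising. I'll push further to reach the stop.

```bash
python3 -m crank '[[[1,0.2,-0.02,0,0,0,0],[1,0.2,-0.02,0,0,0,0]]]'
python3 -m crank '[[[1,0.2,-0.02,0,0,0,0],[1,0.2,-0.02,0,0,0,0]]]'
```

```text
t: 2.2
eef_pos: [0.5073, -0.3128, 0.0774]
tcp_rot: [[0.997, -0.077, -0.013], [-0.077, -0.997, 0.003], [-0.013, -0.002, -1.0]]
force: [-17.2, 2.7, 15.3]
gripper_width: -0.0001
gripper_force: 11.6
t: 2.37
eef_pos: [0.5081, -0.313, 0.0771]
tcp_rot: [[0.997, -0.078, -0.024], [-0.078, -0.997, 0.006], [-0.024, -0.004, -1.0]]
force: [-29.8, 5.8, 26.3]
gripper_width: 0.0002
gripper_force: 19.7
```

The force climbs without motion, so the lever is at its stop. I'll back off and go up.

```bash
python3 -m crank '[[[1,-0.7,0.05,0,0,0,0],[1,-1.4,0.1,0.2,0,0,0],[0.5,-1.4,0.1,1.4,0,0,0],[0,-1.4,0.1,2.7,0,0,0],[0,-1.4,0.1,3.6,0,0,0]]]'
python3 - <<'E'
from h import *
p,d=optics.camera("side");cv2.imwrite("pics/s4.png",cv2.resize(p[150:270,150:310,::-1],(800,600)))
print(ctrl.observe()["eef_pos"])
E
```

```text
t: 2.78
eef_pos: [0.4784, -0.3109, 0.1888]
tcp_rot: [[0.997, -0.076, 0.004], [-0.076, -0.997, -0.002], [0.004, 0.001, -1.0]]
force: [0.5, -1.2, 0.4]
gripper_width: 0.0359
gripper_force: 0.0
[ 0.48111898 -0.3123562   0.19390639]
```

View pics/s4.png

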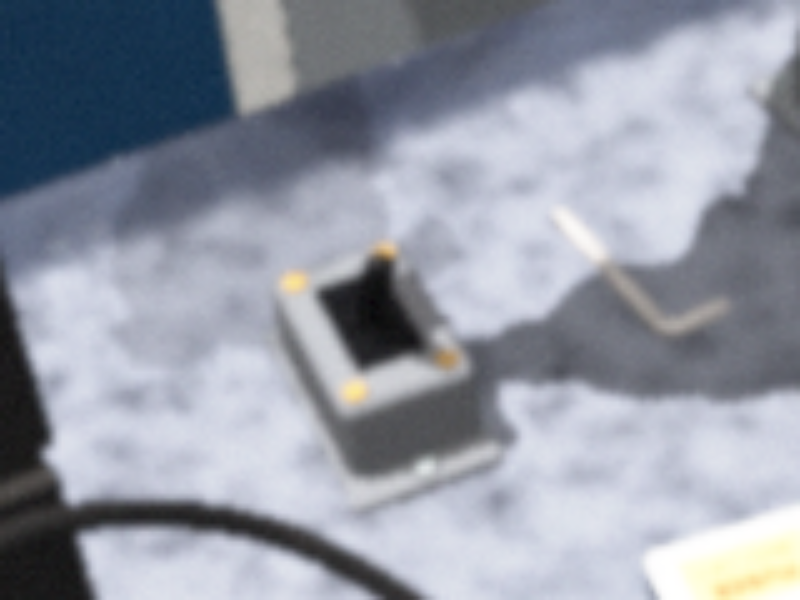

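```bash
python3 - <<'E'
from h import *
np.set_printoptions(precision=3,suppress=True)
c=optics.get_calibration("side")
for P in([.532,-.312,.086],[.484,-.308,.086]):
    q=c["camera_matrix"]@c["attitude"].T@(np.array(P)-c["origin"]);q=q[:2]/q[2];print("tip exp px crop",(q-[150,150])*5)
# clutter near the carrier
R=np.array([[np.cos(.07),-np.sin(.07)],[np.sin(.07),np.cos(.07)]])
for n in("scene","side"):
    P=pts(n,np.load(f"pics/{n}.npy")).reshape(-1,3);L=(P[:,:2]-[.484,-.06])@R
    m=(P[:,2]>.05)&(np.abs(L)<.16).all(1)&~((abs(L[:,0])<.04)&(abs(L[:,1])<.035))
    if m.any(): print(n,m.sum(),np.c_[L[m],P[m,2]].min(0),np.c_[L[m],P[m,2]].max(0)); q=L[m]; print(q[np.argsort(np.linalg.norm(q,axis=1))[:3]])
E
python3 -m crank '[[[0,0,1,0,0,0,0.4],[0,0,2.2,0,0,0,0.8],[0,0,3.4,0,0,0,1.2],[0,0,4.6,0,0,0,1.7],[0,0,5.8,0,0,0,1.7]]]'
```

```text
tip exp px crop [375.145 268.376]
tip exp px crop [325.514 185.102]
scene 3147 [ 0.123 -0.135  0.05 ] [0.16  0.021 0.151]
[[ 0.134 -0.007]
 [ 0.135  0.008]
 [ 0.135 -0.008]]
side 1245 [ 0.125 -0.135  0.05 ] [0.16  0.022 0.15 ]
[[ 0.135 -0.021]
 [ 0.135 -0.021]
 [ 0.137  0.006]]
t: 3.25
eef_pos: [0.4777, -0.1347, 0.1858]
tcp_rot: [[0.997, 0.074, 0.002], [0.074, -0.997, -0.0], [0.002, 0.0, -1.0]]
force: [0.8, 0.3, -0.3]
gripper_width: 0.0854
gripper_force: 0.0
```

The lever tip at crop (380,265) matches the predicted off position (375,268). The nearest clutter is 12 cm from the carrier. Next I'll centre over the carrier and check with the wrist camera.

```bash
python3 -m crank '[[[0,0.1,0.9,0,0,0,0],[0,0.2,1.8,0,0,0,0],[0,0.2,2.4,0,0,0,0],[0,0.2,2.4,0,0,0,0]]]'
python3 - <<'E'
from h import *
np.set_printoptions(precision=4,suppress=True)
c=optics.get_calibration("wrist");s=ctrl.observe();print(s["eef_pos"],c["origin"])
p,d=optics.camera("wrist");cv2.imwrite("pics/w1.png",p[:,:,::-1]);np.savez("pics/w1.npz",d=d,p=p,**c)
print(c["camera_matrix"],c["attitude"])
E
```

```text
t: 3.58
eef_pos: [0.4841, -0.0595, 0.1858]
tcp_rot: [[0.997, 0.08, 0.002], [0.08, -0.997, 0.002], [0.002, -0.002, -1.0]]
force: [-1.1, -0.1, -0.2]
gripper_width: 0.0853
gripper_force: 0.0
[ 0.4841 -0.0595  0.1858] [ 0.5572 -0.0522  0.3178]
[[309.7069   0.     317.5623]
 [  0.     309.7069 197.2103]
 [  0.       0.       1.    ]] [[ 0.0796 -0.9551 -0.2853]
 [-0.9968 -0.0767 -0.0214]
 [-0.0015  0.2861 -0.9582]]
```

View pics/w1.png

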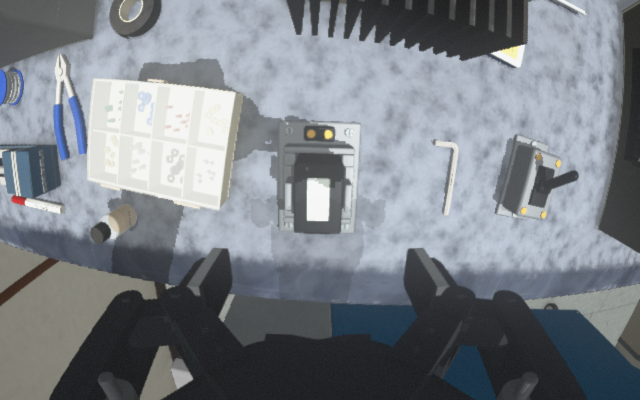

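The wrist view shows the carrier label at about (317,200) and the base plate from (279,122) to (360,234). The jaws open at (215,275) and (425,275). The isolator is off. Next I'll locate the label precisely.

```bash
python3 - <<'E'
from h import *
z=np.load("pics/w1.npz");p=z["p"];K=z["camera_matrix"];A=z["attitude"];o=z["origin"]
def fz(q,h):
    n=cv2.fisheye.undistortPoints(np.array(q,float).reshape(-1,1,2),K,np.zeros(4)).reshape(-1,2)
    r=np.c_[n,np.ones(len(n))]@A.T; return (o+r*((h-o[2])/r[:,2])[:,None])[:,:2]*1000
m=np.zeros(p.shape[:2],np.uint8);m[170:228,298:338]=(p[170:228,298:338].min(2)>190)
c=max(cv2.findContours(m,0,1)[0],key=cv2.contourArea)
print("label",cv2.minAreaRect(fz(c.reshape(-1,2),.077).astype(np.float32)))
print("plate",cv2.minAreaRect(fz([(280,122),(360,122),(279,233),(355,234)],.005).astype(np.float32)))
d=z["d"];v,u=np.nonzero((d>0)&(m>0))
g=np.mgrid[100:245,265:375].reshape(2,-1);v,u=g;dd=d[v,u]
n=cv2.fisheye.undistortPoints(np.c_[u,v].astype(float).reshape(-1,1,2),K,np.zeros(4)).reshape(-1,2)
P=(np.c_[n,np.ones(len(n))]*dd[:,None])@A.T+o
for lo,hi in((.07,.085),(.055,.085)):
    Q=P[(P[:,2]>lo)&(P[:,2]<hi)];print(len(Q),cv2.minAreaRect((Q[:,:2]*1000).astype(np.float32)))
E
```

```text
label ((483.58306884765625, -58.057167053222656), (35.83293533325195, 17.827701568603516), 3.9947168827056885)
plate ((482.859619140625, -57.798789978027344), (121.40868377685547, 83.84378051757812), 3.896909475326538)
3812 ((484.08331298828125, -57.64009094238281), (60.20726013183594, 56.113773345947266), 2.9616811275482178)
4104 ((484.16705322265625, -57.66407012939453), (60.2069091796875, 56.84587478637695), 3.535719633102417)
```

```bash
python3 -m crank '[[[0,0,0.06,-1,0,0,-0.12],[0,0,0.06,-2,0,0,-0.12],[0,0,0.06,-3,0,0,-0.12],[0,0,0.06,-4,0,0,-0.12],[0,0,0.06,-4.5,0,0,-0.12]]]'
python3 -m crank '[[[0,0,0,0,0,0,0],[0,0,0,0,0,0,0]]]'
```

```text
t: 4.05
eef_pos: [0.4819, -0.064, 0.0475]
tcp_rot: [[0.998, 0.061, -0.003], [0.061, -0.998, -0.0], [-0.003, 0.0, -1.0]]
force: [-0.2, 0.1, -0.3]
gripper_width: 0.0854
gripper_force: 0.0
t: 4.22
eef_pos: [0.4832, -0.0635, 0.0499]
tcp_rot: [[0.998, 0.061, -0.001], [0.061, -0.998, -0.0], [-0.001, 0.0, -1.0]]
force: [0.4, -0.0, 0.2]
gripper_width: 0.0856
gripper_force: 0.0
```

```bash
python3 -m crank '[[[0,0.02,0.19,0,0,0,0],[0,0.02,0.19,0,0,0,0],[0,0.02,0.19,0,0,0,0]]]'
python3 -m crank '[[[0.2,0,0,0,0,0,0],[0.3,0,0,0,0,0,0],[0.4,0,0,0,0,0,0],[0.4,0,0,0,0,0,0],[0.4,0,0,0,0,0,0]]]' 40
```

```text
t: 4.47
eef_pos: [0.4851, -0.0565, 0.0517]
tcp_rot: [[0.998, 0.063, 0.003], [0.063, -0.998, -0.0], [0.003, 0.0, -1.0]]
force: [-0.5, 0.1, -0.1]
gripper_width: 0.0854
gripper_force: 0.0
t: 4.88
eef_pos: [0.4843, -0.0572, 0.0506]
tcp_rot: [[0.998, 0.062, 0.001], [0.062, -0.998, -0.0], [0.001, 0.0, -1.0]]
force: [-0.2, -2.2, 2.4]
gripper_width: 0.0512
gripper_force: 2.7
```

```bash
python3 -m crank '[[[0.5,0,0,0,0,0,0],[0.7,0,0,0,0,0,0],[1,0,0,0,0,0,0],[1,0,0,0,0,0,0],[1,0,0,0,0,0,0]]]' 40
```

```text
t: 5.3
eef_pos: [0.4847, -0.058, 0.0516]
tcp_rot: [[0.998, 0.061, 0.001], [0.061, -0.998, -0.002], [0.001, 0.002, -1.0]]
force: [-1.6, -3.0, 15.0]
gripper_width: 0.0396
gripper_force: 38.6
```

```bash
python3 - <<'E'
from h import *
a,_=optics.camera("side");b,_=optics.camera("scene")
cv2.imwrite("pics/g.png",np.hstack([cv2.resize(a[100:200,280:380,::-1],(400,400),interpolation=2),cv2.resize(b[230:330,250:350,::-1],(400,400),interpolation=2)]))
E
```

```text
(no output)
```

View pics/g.png

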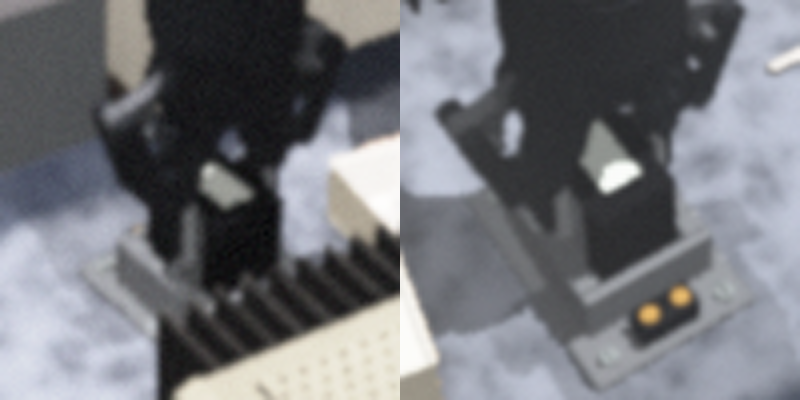

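The fingers sit on both catches in both views, and the carrier is upright and seated. I'll lift gently and watch the force.

```bash
python3 -m crank '[[[1,0,0,0.1,0,0,0],[1,0,0,0.2,0,0,0],[1,0,0,0.2,0,0,0]]]'
python3 -m crank '[[[1,0,0,0.15,0,0,0],[1,0,0,0.3,0,0,0],[1,0,0,0.3,0,0,0]]]'
```

```text
t: 5.65
eef_pos: [0.4835, -0.0574, 0.0563]
tcp_rot: [[0.998, 0.062, -0.001], [0.062, -0.998, -0.001], [-0.001, 0.001, -1.0]]
force: [-0.5, -3.0, -0.1]
gripper_width: 0.0395
gripper_force: 41.1
t: 5.9
eef_pos: [0.4836, -0.0572, 0.0658]
tcp_rot: [[0.998, 0.063, -0.001], [0.063, -0.998, -0.001], [-0.001, 0.0, -1.0]]
force: [-0.9, -4.6, -0.7]
gripper_width: 0.0396
gripper_force: 41.3
```

```bash
python3 -m crank '[[[1,0,-0.02,0.3,0,0,0],[1,0,-0.02,0.6,0,0,0],[1,0,-0.02,0.9,0,0,0],[1,0,-0.02,1.2,0,0,0],[1,0,-0.02,1.2,0,0,0]]]'
python3 -m crank '[[[1,0,0,0.5,0,0,0],[1,0,0,1,0,0,0],[1,0,0,1.4,0,0,0],[1,0,0,1.65,0,0,0],[1,0,0,1.65,0,0,0]]]'
python3 -m crank '[[[1,0,0,0,0,0,0],[1,0,0,0,0,0,0]]]'
python3 - <<'E'
from h import *
a,_=optics.camera("side");b,_=optics.camera("scene")
cv2.imwrite("pics/e.png",np.hstack([cv2.resize(a[60:260,180:380,::-1],(400,400),interpolation=2),cv2.resize(b[170:330,250:410,::-1],(400,400),interpolation=2)]))
E
```

```text
t: 6.32
eef_pos: [0.4855, -0.0568, 0.1036]
tcp_rot: [[0.998, 0.064, 0.004], [0.064, -0.998, 0.0], [0.004, 0.0, -1.0]]
force: [0.3, 0.1, -1.7]
gripper_width: 0.04
gripper_force: 41.3
t: 6.73
eef_pos: [0.4849, -0.0572, 0.1524]
tcp_rot: [[0.998, 0.063, 0.003], [0.063, -0.998, -0.0], [0.003, 0.0, -1.0]]
force: [0.5, -0.2, -1.6]
gripper_width: 0.0397
gripper_force: 41.4
t: 6.9
eef_pos: [0.4834, -0.0573, 0.1501]
tcp_rot: [[0.998, 0.063, -0.001], [0.063, -0.998, 0.0], [-0.001, -0.0, -1.0]]
force: [-0.3, 0.3, -1.9]
gripper_width: 0.0395
gripper_force: 41.4
```

View pics/e.png

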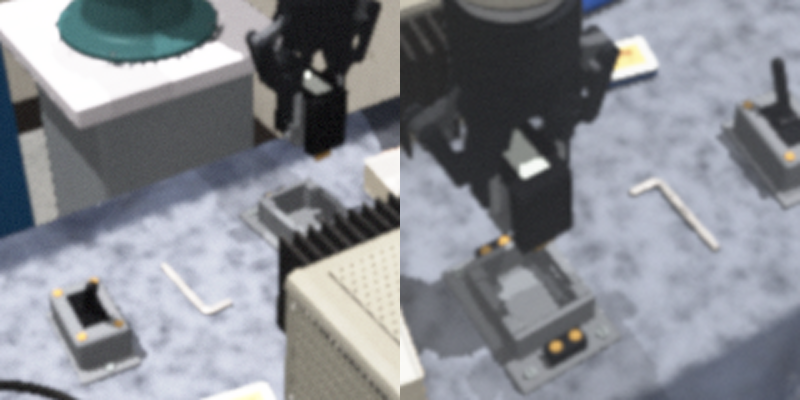

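The carrier is out of its empty base, upright and pinched, raised about 10 cm. The lever is off and the bystanders in view have not moved.

```bash
python3 -c "from workcell import ctrl;print(ctrl.hand_in())"
```

```text
the job is handed in; nothing more can be done
None
```

The isolator is off and the fuse carrier is held upright with its catches pinched, about 10 cm above its base; the job was handed in at about 7 s.

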